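# Close a float valve with its snap cap

## Robot

A 6-joint arm with a two-finger parallel gripper is mounted at the origin on the work surface. World frame = base frame: x ahead of the robot, y to its left, z up, the work surface at z = 0. Lengths are in m, angles in rad, forces in N, time in s.
With the tool pointing down it reaches from about 0.35 to 0.925 m from the base axis. Payload 6.4 kg.
Tool frame: the origin (TCP) lies where the fingers leave the gripper's body, on its centre line; the fingertips stand 73 mm ahead of it and the grasp point (between the pads) lies 54 mm ahead of it; y points along the fingers, x is the direction in which the jaws open and shut, and the axes are right-handed (so a half turn about y gives the same grasp; the last joint's range is limited). The gripper opens to 85 mm and grips with 20 to 120 N. Pads are 22 mm wide; open, the fingers measure 114 mm over their backs; the gripper's body (76 mm by 85 mm) begins 54 mm behind the grasp point. The pads swing forward as they close: fully open they stand 13 mm farther back than shut.
Start: joints at [0.927, 0.245, 1.558, -0, 1.339, -0.174], TCP at [0.294, 0.58, 0.304] pointing down, gripper open.
Joint ranges: [-3.13, 3.13], [-1.02, 2.26], [0.13, 2.54], [-0.95, 4.09], [0.21, 2.88], [-2.74, 2.74]. Speed limits (rad/s): [2.57, 2.57, 3.14, 3.14, 3.14, 3.14].

## Interface

Orientations are given as a 3x3 rotation matrix whose columns are the frame's x, y, z axes.
In Python, from cell import * gives the robot as it stands.
- The arm moves only by the tool move_arm, never from a script. Its arguments are lists of equal length, an entry for each row: "claw": the finger opening in m, from 0 to 0.0854; "slide": the shift along the tool's x, y, z in m, a list of three; "angular": the turn, a rotation vector about the tool's x, y, z in degrees, a list of three. A call has 1 to 20 rows; each row is the pose to reach, as a shift and turn from the pose commanded when the call began, along the tool's axes at that moment; what a row does not reach only later rows make up. A row lasts 1/8 s, in which the tool goes at most 62.5 mm and 10.7 degrees, less where a joint would pass 70% of its speed; a pose out of reach is approached as far as the arm can. A call with a gripper value outside its range is refused whole. The fingers move at their own pace and stop on an object; "newtons" is the grip in N (left out, the last holds). Time passes only in rows, so rows that repeat a pose let the fingers close. It gives the time, the measured TCP pose, the force and the opening at its end, in the units of the state.
- get_state(): the state, without advancing time (a new reading comes with each control period).
- get_image(name): name is "side" or "top" or "wrist"; returns a dict with "image" (480x640x3 uint8, red, green, blue), "fx", "fy", "cx", "cy" (pixels), "distortion" ([k1, k2, p1, p2, k3] as OpenCV has them; the pictures are not rectified), "extrinsics" (4x4, takes a point from camera to world coordinates). Camera axes: x right, y down, z forward; pixel columns grow to the right and rows downward; lengths in m; the calibration is good to about 2 mm. A picture is of the moment at which its call begins. There is no depth.
- sign_off(): hands the job in, once; it reports no verdict.
The state is a dict: "clock": time; "joints": joint angles; "joint_velocities": joint speeds; "effort": joint torques, N m; "ee_pos": TCP position; "ee_rot": TCP orientation; "contact_force": force on the tool from outside, world axes, zero at the start; "wrist_torque": the same for the moment, N m; "width": finger opening in m.
Only numpy, scipy, OpenCV 4.12 (cv2) and the standard library are available. Lean on these libraries where they do the work, as an engineer would, in place of code of your own. Each camera call takes 0.05 s, during which the arm holds its last target.

## Task

Assemble the float valve: take the float by its stem, lower it gently, stem up, all the way to the bottom of the valve's bore before letting go (do not drop or ram it), then set the black cap over the valve's neck and press it straight down until it clicks past the spring balls and sits fully home on the seal. Keep pressing after the click: finish still holding the cap in the gripper and bearing down on it with about 10 N. Leave the other parts on the bench where they are.

Things in the scene. Friction and masses are not known exactly. Their poses are not given: they have to be found in the camera images.
- valve: Aluminium float valve, bolted down: 110 x 110 x 10 mm foot plate, upright round neck 53 mm in outside diameter (top 4 mm tapers), two side ports along its x axis (55 mm from the axis, 48 mm high). Bore open at the top, 39 mm wide, 55 mm deep. Four spring-loaded steel balls stand 4.5 mm out of the neck, 6.5 mm below the rim. Origin on the neck's axis at the bench; z up.
- seal: Black sealing ring fixed on top of the valve's neck, 46 mm outside and 39 mm inside diameter; its flat top is the rim, 75 mm above the bench, on which the cap's shoulder lands and is to be pressed. Origin as the valve's.
- neck_rim (a point): Centre of the valve's mouth, on the neck's axis at rim height, 75 mm above the bench. z up.
- bore_floor (a point): Centre of the bore's flat floor, 20 mm above the bench, 55 mm below the rim. z up.
- float: Float, about 60 g: white round-nosed body 34 mm in diameter, 39 mm tall, with a steel stem 12 mm in diameter on top, from 39 to 79 mm above its underside. Origin at the centre of its underside, z along the stem. Starts upright in the tray's middle cell, on its 3 mm floor. Standing on the bore's floor, its stem reaches 24 mm above the rim.
- tray: Small black fibre tray, fixed, 126 x 48 x 30 mm (long along its x), walls 3 mm, floor 3 mm thick, three cells in a row, each about 39 x 42 mm inside; small nuts in the outer cells. Origin at the centre of its underside, on the bench.
- cap: Black bell-shaped snap cap, about 90 g, standing mouth down on the bench, same at every yaw: skirt 70 mm in diameter and 20.5 mm tall, above it a round grip 44 mm in diameter up to 50 mm height. Inside: a 57 mm wide lip in the lowest 4 mm, a 65 mm groove, a shoulder at 16.5 mm, a 32 mm wide cavity for the stem up to 46.5 mm. Origin at the centre of its mouth, z up.
- cap_shoulder (a point): Centre of the cap's inner shoulder, on its axis, 16.5 mm above its mouth; fully home it meets neck_rim. On the way down the lip meets the spring balls when the shoulder is about 15 mm above the rim; the push needed rises to roughly 7 to 15 N, drops with a click 10 to 6 mm above the rim, where the balls even pull the cap down, then the shoulder lands on the rim, a hard stop.
- coupling_ring: Bystander: heavy rust-brown coupling ring, 90 mm across, 32 mm tall, lying flat. Origin at the centre of its underside. Leave it alone.
- spider: Bystander: black rubber six-armed coupling star, about 68 mm across, 16 mm tall. Origin at the centre of its underside. Leave it alone.
- bracket: Bystander: steel angle bracket 50 x 110 mm, 40 mm tall. Origin at the centre of its underside. Leave it alone.
Mind the look-alikes: they are no part of the job. What is shaped like the float but pink or red is not meant.

How it is judged:
By the outcome, as a careful person would: the job done as asked, in the order asked, and still so for the second after the job is handed in, while the arm keeps its last pose, push and grip.
It also fails if it takes over 69 s, if anything falls off the work surface, if the arm or the gripper's body presses on something with over 40 N, if the wrist force passes 120 N, or if a joint passes its speed limit or range.

## Working session

There is one attempt and no reset: what is moved stays moved. The work goes in short steps, Python scripts to look and compute and a tool call to move; the robot and the scene stay as the last step left them, time stands still between calls to the robot, and variables do not carry over. Pictures are saved under pics/ and viewed, and the job is handed in when it is done.

Besides the shell and the picture viewer there is one more tool, called as a command line: name --argument value ..., lists and objects as JSON in quotes. move_arm: Moves the arm, as the interface text tells. Its arguments: {"type":"object","properties":{"claw":{"type":"array"},"slide":{"type":"array"},"angular":{"type":"array"},"newtons":{"type":"number"}},"required":["claw","slide","angular"]}

```bash
ls; mkdir -p pics; python3 - <<'E'
from cell import *
import cv2,numpy as np
s=get_state()
print({k:np.round(v,3).tolist() for k,v in s.items()})
for n in ["side","top","wrist"]:
    d=get_image(n); cv2.imwrite(f"pics/{n}0.png",d["image"][:,:,::-1])
    print(n,d["fx"],d["fy"],d["cx"],d["cy"],d["distortion"],np.round(d["extrinsics"],4).tolist())
E
```

```text
pics
{'clock': 0.0, 'joints': [0.927, 0.246, 1.559, 0.0, 1.339, -0.174], 'joint_velocities': [-0.0, -0.001, -0.0, -0.0, -0.001, 0.001], 'effort': [-0.001, -42.952, -32.611, -0.0, 0.006, -0.0], 'ee_pos': [0.294, 0.579, 0.303], 'ee_rot': [[0.453, -0.001, -0.892], [0.892, -0.002, 0.453], [-0.002, -1.0, 0.0]], 'contact_force': [0.065, -0.66, -0.222], 'wrist_torque': [0.009, -0.002, -0.016], 'width': 0.086}
side 528.2055408779929 528.2055408779929 320.5698883792144 232.82656381364214 [-0.06028288  0.          0.          0.          0.        ] [[-0.998, -0.0481, 0.04, 0.5552], [-0.0618, 0.6619, -0.747, 0.7777], [0.0095, -0.748, -0.6636, 0.7074], [0.0, 0.0, 0.0, 1.0]]
top 522.0303327249102 522.0303327249102 316.08274565791083 243.31505978784134 [-0.14921894  0.          0.          0.          0.        ] [[0.0123, -0.9954, 0.0953, 0.4824], [-0.9999, -0.0118, 0.0057, 0.0625], [-0.0046, -0.0954, -0.9954, 0.9773], [0.0, 0.0, 0.0, 1.0]]
wrist 333.94684821979666 333.94684821979666 317.45143667435553 242.82528838462923 [-0.0411942  0.         0.         0.         0.       ] [[0.4532, 0.8469, 0.2781, 0.2223], [0.8914, -0.4301, -0.1427, 0.6163], [-0.0012, 0.3126, -0.9499, 0.3734], [0.0, 0.0, 0.0, 1.0]]
```

View pics/top0.png

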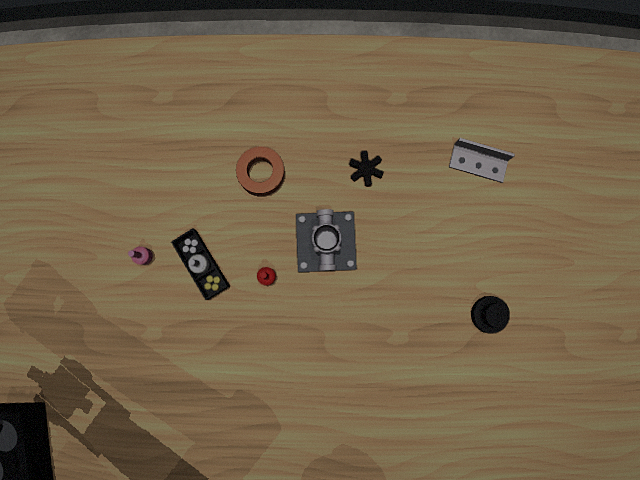

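View pics/side0.png

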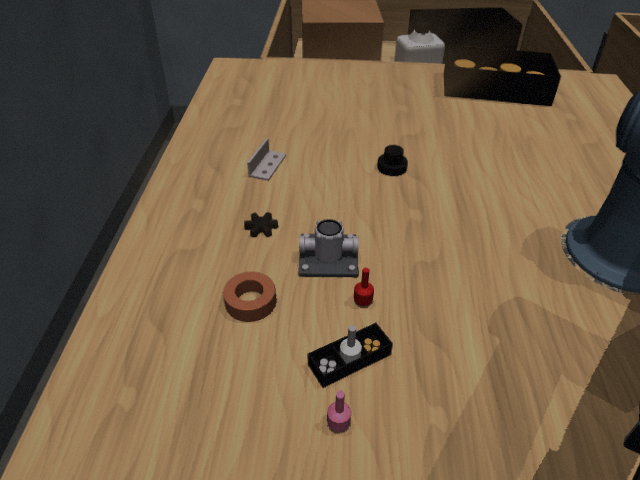

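View pics/wrist0.png

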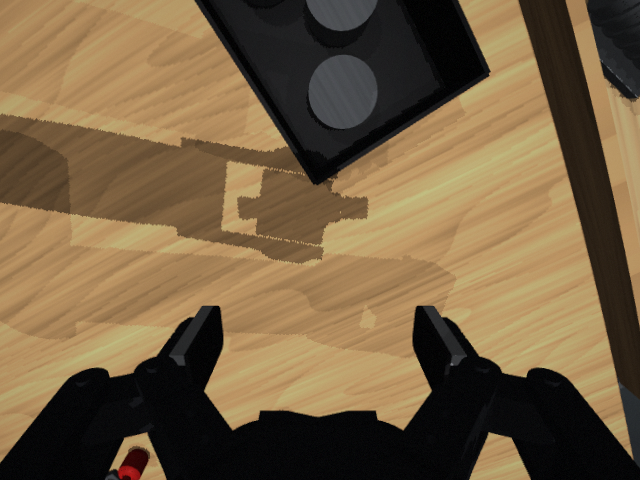

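The top view shows the float's white body around (198,264) in the tray, the valve's neck at (326,238) and the cap at (490,314). In the side view they are at (351,345), (329,230) and (393,158). I'll enlarge these areas to measure them.

```bash
python3 - <<'E'
import cv2,numpy as np
t=cv2.imread("pics/top0.png");s=cv2.imread("pics/side0.png")
def cr(im,cx,cy,r=33):
    c=im[cy-r:cy+r,cx-r:cx+r]; c=cv2.resize(c,(264,264),interpolation=cv2.INTER_NEAREST)
    return cv2.convertScaleAbs(c,alpha=1.8,beta=20)
g=np.vstack([np.hstack([cr(t,200,264),cr(t,326,240),cr(t,490,314)]),np.hstack([cr(s,351,348),cr(s,329,240),cr(s,393,160)])])
cv2.imwrite("pics/crops0.png",g)
E
```

```text
(no output)
```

View pics/crops0.png

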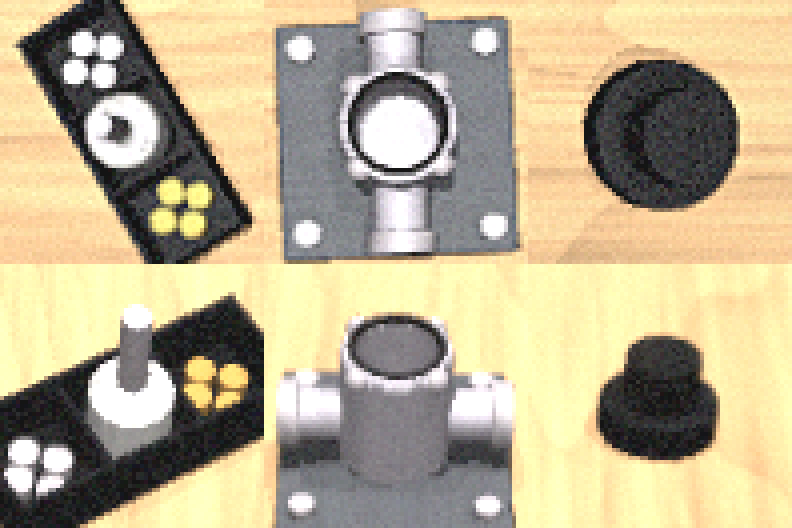

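```bash
cat > h.py <<'E'
import cv2,numpy as np
from cell import *
def K(d): return np.array([[d["fx"],0,d["cx"]],[0,d["fy"],d["cy"]],[0,0,1]])
def ray(d,uv):
    p=cv2.undistortPoints(np.array([[uv]],float),K(d),np.array(d["distortion"]))[0,0]
    E=np.array(d["extrinsics"]); return E[:3,3],E[:3,:3]@np.array([p[0],p[1],1.])
def onz(d,uv,z):
    o,v=ray(d,uv); return o+v*(z-o[2])/v[2]
def tri(a,b):
    (o,v),(p,w)=a,b; v=v/np.linalg.norm(v);w=w/np.linalg.norm(w)
    t=np.linalg.lstsq(np.c_[v,-w],p-o,rcond=None)[0]
    return (o+v*t[0]+p+w*t[1])/2,np.linalg.norm(o+v*t[0]-p-w*t[1])
def proj(d,P):
    E=np.linalg.inv(np.array(d["extrinsics"])); r=cv2.Rodrigues(E[:3,:3])[0]
    return cv2.projectPoints(np.array(P,float).reshape(-1,3),r,E[:3,3],K(d),np.array(d["distortion"]))[0][:,0]
def contour_circle(d,mask,z):
    "largest contour -> plane z -> circle fit"
    cs=cv2.findContours(mask.astype(np.uint8),cv2.RETR_EXTERNAL,cv2.CHAIN_APPROX_NONE)[0]
    c=max(cs,key=cv2.contourArea)[:,0]
    P=np.array([onz(d,u,z)[:2] for u in c])
    A=np.c_[2*P,np.ones(len(P))]; s=np.linalg.lstsq(A,(P**2).sum(1),rcond=None)[0]
    return s[:2],np.sqrt(s[2]+s[:2]@s[:2]),c.min(0),c.max(0)
E
python3 - <<'E'
from h import *
def win(m,x0,x1,y0,y1):
    o=np.zeros_like(m);o[y0:y1,x0:x1]=m[y0:y1,x0:x1];return o
t=get_image("top");s=get_image("side")
g=t["image"].astype(int);G=g.sum(2)/3; sat=g.max(2)-g.min(2)
gs=s["image"].astype(int);Gs=gs.sum(2)/3; sats=gs.max(2)-gs.min(2)
print("cap",contour_circle(t,win(G<55,465,520,288,345),0.015))
print("capside grip/skirt",)
m=win(Gs<60,370,415,140,180); ys,xs=np.nonzero(m)
for y in range(ys.min(),ys.max()+1): print(y,xs[ys==y].min(),xs[ys==y].max(),end=' | ')
print()
print("seal top",contour_circle(t,win(G<60,312,342,223,254),0.075))
print("seal side",contour_circle(s,win(Gs<50,314,346,217,243),0.075))
for th in(110,130):
  print("float body",contour_circle(t,win((G>th)&(sat<30),185,212,250,278),0.042))
# bore interior bright
# stem top in side
m=win((Gs>115)&(sats<30),345,360,322,332); ys,xs=np.nonzero(m);print("stemtop side",xs.mean(),ys.mean(),len(xs),onz(s,(xs.mean(),ys.mean()),0.082))
print(Gs[322:345,344:362].astype(int))
E
```

```text
cap (array([ 0.44575017, -0.25736749]), np.float64(0.03545329369024563), array([471, 296], dtype=int32), array([509, 333], dtype=int32))
capside grip/skirt
145 389 395 | 146 387 399 | 147 386 400 | 148 385 401 | 149 385 402 | 150 385 402 | 151 385 402 | 152 384 402 | 153 384 402 | 154 383 402 | 155 381 402 | 156 380 403 | 157 379 404 | 158 378 405 | 159 378 406 | 160 378 406 | 161 378 406 | 162 378 407 | 163 377 407 | 164 377 406 | 165 377 406 | 166 377 406 | 167 377 406 | 168 378 406 | 169 378 406 | 170 379 406 | 171 379 405 | 172 381 405 | 173 383 403 | 174 385 401 | 175 389 398 | 
seal top (array([0.57937474, 0.0504564 ]), np.float64(0.02147272605959478), array([314, 225], dtype=int32), array([338, 250], dtype=int32))
seal side (array([0.57930617, 0.04928237]), np.float64(0.021103675284376677), array([317, 220], dtype=int32), array([341, 235], dtype=int32))
float body (array([0.53308497, 0.28281349]), np.float64(0.015172932228497076), array([189, 255], dtype=int32), array([205, 272], dtype=int32))
float body (array([0.53316189, 0.28347509]), np.float64(0.012373284705019274), array
[... 1173 characters left out ...]
  4   9   8  10   7  11]
 [ 76  77  37  33  48  57  56  59  58  54  56  41  12   0   4   2  10   0]
 [ 26  26   9  17  48  49  56  58  58  55  51  32  20  15   1   5   2   3]
 [ 15   4  56  87  49  54  58  59  58  57  54  25  24  17  10  15   4   1]
 [ 62 137 147  94  52  53  56  52  55  53  54  95 101  36  15  14   9   6]
 [145 154 156 101  49  52  54  57  56  56  55 125 154 133  41  11   0   3]
 [154 156 158  70  51  52  59  59  56  52  55 127 159 154 139  41  13  16]
 [140 143 147  70  52  54  59  58  58  53  50  88 162 159 158 140  44  16]
 [144 145 150  70  50  57  53  53  55  56  57 158 159 161 159 148  74  12]
 [145 150 151 102  51  55  58  55  56  49  63 158 158 158 160 157 139  16]]
```

Both views agree: float (0.5335, 0.283), valve axis (0.5793, 0.050), cap (0.4457, -0.2574). The fitted radii match the given sizes. Next I work out the first move, to above the float.

```bash
cat >> h.py <<'E'
def go(*t):
    s=get_state(); R=np.array(s["ee_rot"]); p=np.array(s["ee_pos"])
    print("at",p.round(4),"slide mm",(R.T@(np.array(t)-p)*1000).round(1),"F",np.round(s["contact_force"],1),"w",round(s["width"],4),"t",s["clock"])
    ang=cv2.Rodrigues(R)[0]; print("tool y",R[:,1].round(4))
E
python3 - <<'E'
from h import *
go(0.5335,0.283,0.25); go(0.5335,0.283,0.16)
E
```

```text
at [0.2941 0.5794 0.3034] slide mm [-155.9   53.5 -347.6] F [ 0.2 -0.2 -0.5] w 0.0854 t 0.25
tool y [-5.e-04 -7.e-04 -1.e+00]
at [0.2941 0.5794 0.3034] slide mm [-155.8  143.5 -347.7] F [ 0.2 -0.2 -0.5] w 0.0854 t 0.25
tool y [-5.e-04 -7.e-04 -1.e+00]
```

move_arm --claw '[0.085,0.08,0.07,0.06,0.05,0.05,0.05,0.05,0.05,0.05,0.05,0.05,0.05,0.05]' --slide '[[-6,2,-13],[-22,7,-48],[-40,14,-90],[-58,20,-130],[-76,26,-170],[-94,32,-210],[-112,38,-250],[-129,44,-288],[-143,49,-319],[-151,52,-338],[-156,53.5,-348],[-156,53.5,-348],[-156,53.5,-348],[-156,53.5,-348]]' --angular '[[0,0,0],[0,0,0],[0,0,0],[0,0,0],[0,0,0],[0,0,0],[0,0,0],[0,0,0],[0,0,0],[0,0,0],[0,0,0],[0,0,0],[0,0,0],[0,0,0]]' --newtons 40

```text
clock: 2.0
ee_pos: [0.8393, -0.0966, 0.1824]
ee_rot: [[0.453, -0.0, -0.892], [0.892, 0.0, 0.453], [0.0, -1.0, 0.0]]
contact_force: [1.4, 0.1, 0.7]
width: 0.0496
```

I wrote that move in millimetres, but the slides are in metres. The rate limits kept it bounded: the tool overshot to (0.84, -0.10, 0.18). I'll check that nothing was touched before going on.

```bash
python3 - <<'E'
from h import *
for n in("top","side"):
    d=get_image(n); cv2.imwrite(f"pics/{n}1.png",d["image"][:,:,::-1])
s=get_state();print(np.round(s["joints"],3),np.round(s["joint_velocities"],3),s["ee_pos"])
go(0.5335,0.283,0.25)
E
```

```text
[-2.530e-01  8.070e-01  1.012e+00 -1.000e-03  1.325e+00 -1.348e+00] [ 0.064 -0.078  0.093  0.035  0.018  0.019] [ 0.8391773  -0.10118686  0.17819153]
at [ 0.8392 -0.1012  0.1782] slide mm [201.4 -71.  447.9] F [-0.5  0.8 -1. ] w 0.0498 t 2.1
tool y [-3.2e-03 -5.0e-04 -1.0e+00]
```

View pics/top1.png

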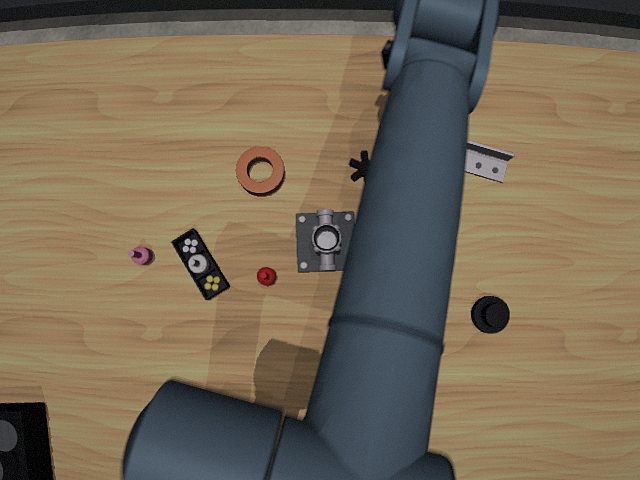

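View pics/side1.png

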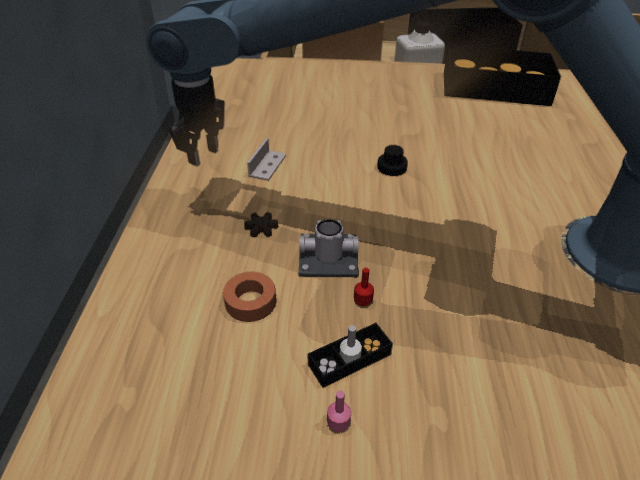

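Nothing was touched: the float, valve, cap and bystanders are at the same pixels as before, and the gripper is in the air at (200,130) in the side view. I'll raise first with a small move, to check the frame and units.

move_arm --claw '[0.05,0.05,0.05,0.05]' --slide '[[0,-0.02,0.02],[0,-0.05,0.05],[0,-0.07,0.07],[0,-0.07,0.07]]' --angular '[[0,0,0],[0,0,0],[0,0,0],[0,0,0]]'

```text
clock: 2.6
ee_pos: [0.7761, -0.0623, 0.256]
ee_rot: [[0.452, 0.004, -0.892], [0.892, -0.001, 0.452], [0.001, -1.0, -0.004]]
contact_force: [0.3, -0.2, 0.9]
width: 0.05
```

```bash
python3 - <<'E'
from h import *
go(0.5335,0.283,0.22)
E
```

```text
at [ 0.7761 -0.0623  0.256 ] slide mm [198.4  34.7 372.5] F [ 0.3 -0.2  0.9] w 0.05 t 2.6
tool y [ 4.1e-03 -8.0e-04 -1.0e+00]
```

Behaves as expected in metres.

move_arm --claw '[0.05,0.05,0.05,0.05,0.05,0.05,0.05,0.05,0.05,0.05,0.05,0.05,0.05,0.05]' --slide '[[0.01,0,0.019],[0.03,0,0.056],[0.053,0,0.1],[0.075,0,0.14],[0.096,0,0.18],[0.117,0.01,0.22],[0.138,0.02,0.26],[0.16,0.027,0.3],[0.178,0.032,0.335],[0.19,0.034,0.357],[0.196,0.035,0.368],[0.198,0.035,0.372],[0.198,0.035,0.372],[0.198,0.035,0.372]]' --angular '[[0,0,0],[0,0,0],[0,0,0],[0,0,0],[0,0,0],[0,0,0],[0,0,0],[0,0,0],[0,0,0],[0,0,0],[0,0,0],[0,0,0],[0,0,0],[0,0,0]]'

```text
clock: 4.35
ee_pos: [0.5345, 0.2811, 0.2181]
ee_rot: [[0.454, 0.0, -0.891], [0.891, -0.0, 0.454], [0.0, -1.0, -0.0]]
contact_force: [-0.3, -0.1, -0.5]
width: 0.05
```

```bash
python3 - <<'E'
from h import *
go(0.5335,0.283,0.134)
w=get_image("wrist");cv2.imwrite("pics/wrist2.png",w["image"][:,:,::-1])
print("stemtop expected px",proj(w,[0.5335,0.283,0.082]))
s=get_state();R=np.array(s["ee_rot"]);p=np.array(s["ee_pos"])
print("tip px",proj(w,p+R@[0,0.073,0]),"tip z along axis at stem top",proj(w,[p[0],p[1],0.082]))
E
```

```text
at [0.5345 0.2811 0.2181] slide mm [ 1.2 84.1  1.8] F [-0.3 -0.1 -0.5] w 0.05 t 4.35
tool y [ 4.e-04 -1.e-04 -1.e+00]
stemtop expected px [[318.52719517 258.43962678]]
tip px [[316.46178676 308.29600586]] tip z along axis at stem top [[316.65569848 260.82823247]]
```

View pics/wrist2.png

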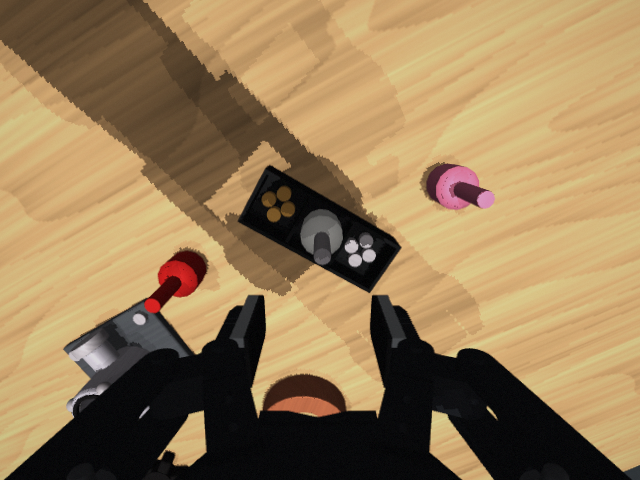

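The wrist view shows the float's stem top at about (322,256), 2 mm from the prediction. I'll measure it properly from here.

```bash
python3 - <<'E'
from h import *
w=get_image("wrist");im=w["image"]
c=cv2.resize(im[225:275,295:350],(550,500),interpolation=cv2.INTER_NEAREST)
cv2.imwrite("pics/stem2.png",cv2.convertScaleAbs(c,alpha=2)[:,:,::-1])
for u in [(321.5,256),(322,257),(322,255)]: print(u,onz(w,u,0.082))
E
```

```text
(321.5, 256) [0.53279687 0.28555791 0.082     ]
(322, 257) [0.53357619 0.28553449 0.082     ]
(322, 255) [0.5323187 0.2861686 0.082    ]
```

View pics/stem2.png

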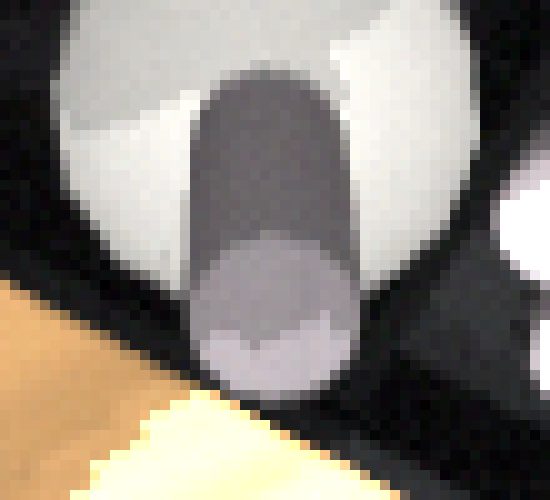

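move_arm --claw '[0.05,0.045,0.04,0.04,0.04,0.04,0.04]' --slide '[[0.001,0.01,0.001],[0.0023,0.03,0.0029],[0.0023,0.052,0.0029],[0.0023,0.07,0.0029],[0.0023,0.08,0.0029],[0.0023,0.084,0.0029],[0.0023,0.084,0.0029]]' --angular '[[0,0,0],[0,0,0],[0,0,0],[0,0,0],[0,0,0],[0,0,0],[0,0,0]]'

```text
clock: 5.32
ee_pos: [0.5326, 0.2852, 0.1342]
ee_rot: [[0.453, 0.0, -0.892], [0.892, 0.0, 0.453], [0.0, -1.0, -0.0]]
contact_force: [-0.1, -1.2, -0.1]
width: 0.0402
```

```bash
python3 - <<'E'
from h import *
go(0.533,0.2845,0.134)
w=get_image("wrist");cv2.imwrite("pics/wrist3.png",w["image"][:,:,::-1])
d=get_image("side");c=d["image"][250:400,270:430];cv2.imwrite("pics/side3.png",cv2.resize(c,(640,600),interpolation=cv2.INTER_NEAREST)[:,:,::-1])
E
```

```text
at [0.5326 0.2852 0.1342] slide mm [-0.4  0.2 -0.7] F [-0.1 -1.2 -0.1] w 0.0402 t 5.325
tool y [ 5.e-04  2.e-04 -1.e+00]
```

View pics/wrist3.png

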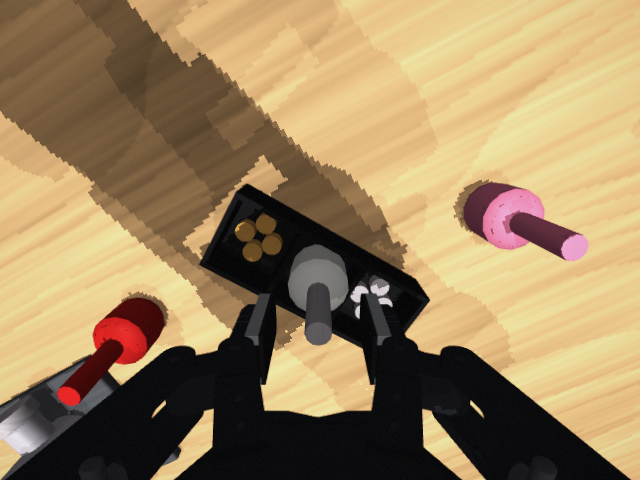

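View pics/side3.png

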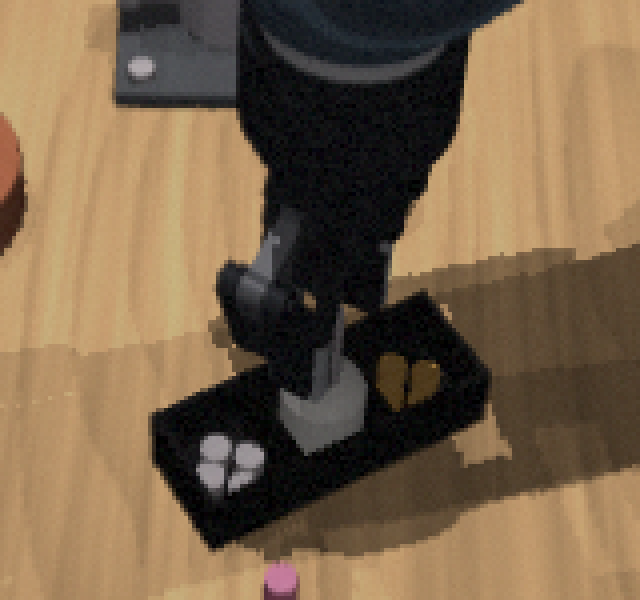

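The wrist view shows the stem top at (318,335), between pads at about x=265 and x=372, so it is centred. I'll compare it with the tool axis.

```bash
python3 - <<'E'
from h import *
w=get_image("wrist")
s=get_state();p=s["ee_pos"]
print(proj(w,[p[0],p[1],0.082]), onz(w,(318.5,334),0.082),p)
c=cv2.resize(w["image"][300:360,290:350],(600,600),interpolation=cv2.INTER_NEAREST)
cv2.imwrite("pics/stem3.png",cv2.convertScaleAbs(c,alpha=2)[:,:,::-1])
E
```

```text
[[316.27341015 331.81582593]] [0.5342358  0.28565602 0.082     ] [0.53283339 0.28530002 0.13483866]
```

View pics/stem3.png

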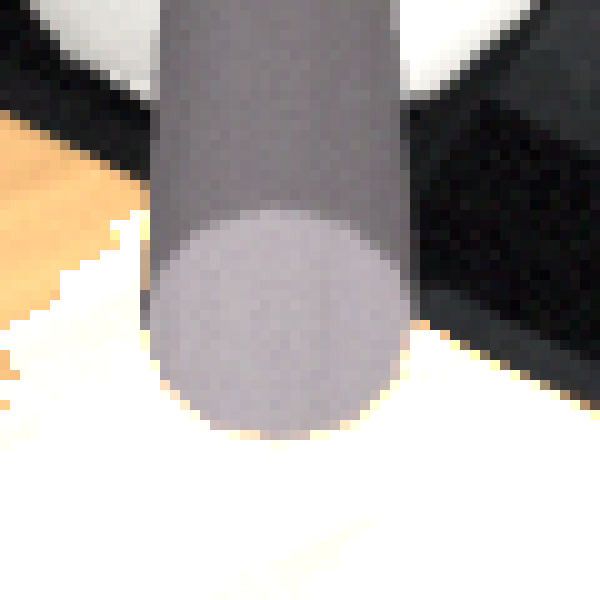

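The stem top centre at (318,332) is within 1 mm of the tool axis, which projects to (316,332). Closing now.

move_arm --claw '[0.03,0.02,0.013,0.008,0.006,0.006,0.006,0.006]' --slide '[[0,0,0],[0,0,0],[0,0,0],[0,0,0],[0,0,0],[0,0,0],[0,0,0],[0,0,0]]' --angular '[[0,0,0],[0,0,0],[0,0,0],[0,0,0],[0,0,0],[0,0,0],[0,0,0],[0,0,0]]' --newtons 50

```text
clock: 6.48
ee_pos: [0.5325, 0.2852, 0.1342]
ee_rot: [[0.453, 0.0, -0.892], [0.892, 0.0, 0.453], [0.0, -1.0, -0.0]]
contact_force: [-0.2, 0.6, 2.5]
width: 0.0097
```

```bash
python3 - <<'E'
from h import *
go(0.5793,0.050,0.134)
w=get_image("wrist");cv2.imwrite("pics/wrist4.png",w["image"][:,:,::-1])
E
```

```text
at [0.5325 0.2852 0.1342] slide mm [-188.5    0.2 -148.2] F [-0.2  0.6  2.5] w 0.0097 t 6.475
tool y [ 5.e-04  2.e-04 -1.e+00]
```

View pics/wrist4.png

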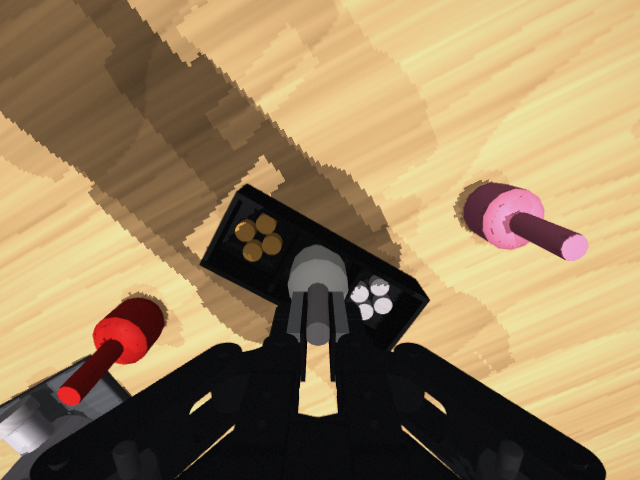

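move_arm --claw '[0.006,0.006,0.006,0.006,0.006,0.006,0.006]' --slide '[[0,-0.004,0],[0,-0.015,0],[0,-0.04,0],[0,-0.07,0],[0,-0.095,0],[0,-0.105,0],[0,-0.105,0]]' --angular '[[0,0,0],[0,0,0],[0,0,0],[0,0,0],[0,0,0],[0,0,0],[0,0,0]]'

```text
clock: 7.4
ee_pos: [0.5324, 0.2851, 0.2395]
ee_rot: [[0.453, 0.001, -0.892], [0.892, 0.0, 0.453], [0.001, -1.0, -0.001]]
contact_force: [-0.3, -0.2, -0.8]
width: 0.0097
```

```bash
python3 - <<'E'
from h import *
go(0.5793,0.050,0.239)
d=get_image("side");c=d["image"][180:340,270:440]
p=np.array(get_state()["ee_pos"]);print([ (k,proj(d,[p[0],p[1],p[2]-k])) for k in (.052,.073,.092,.131)])
cv2.imwrite("pics/side5.png",cv2.resize(c,(680,600),interpolation=cv2.INTER_NEAREST)[:,:,::-1])
w=get_image("wrist");cv2.imwrite("pics/wrist5.png",w["image"][:,:,::-1])
E
```

```text
at [0.5324 0.2851 0.2395] slide mm [-188.5    0.5 -148.2] F [-0.3 -0.2 -0.8] w 0.0097 t 7.4
tool y [ 1.e-03  3.e-04 -1.e+00]
[(0.052, array([[356.60610036, 280.73886199]])), (0.073, array([[355.76300757, 291.21275624]])), (0.092, array([[355.02655122, 300.34243485]])), (0.131, array([[353.58842672, 318.11844765]]))]
```

View pics/side5.png

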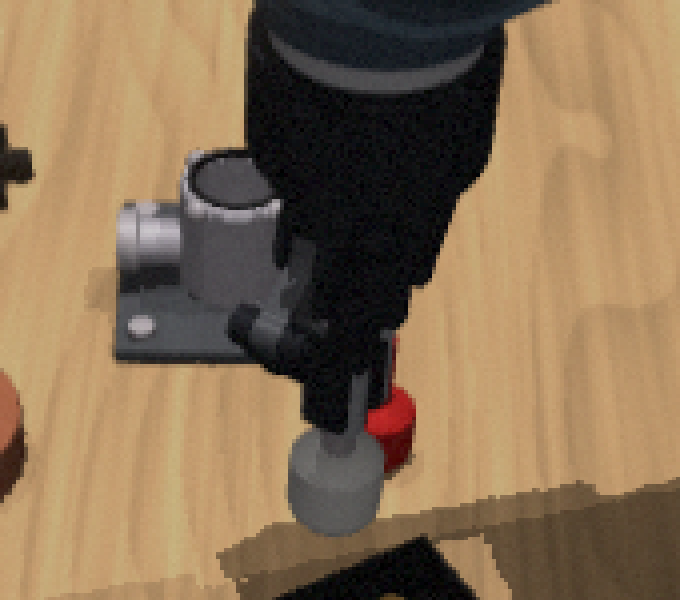

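View pics/wrist5.png

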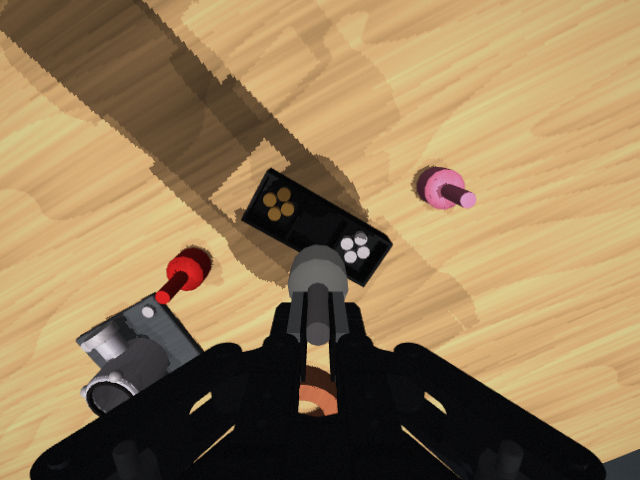

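```bash
python3 - <<'E'
from h import *
d=get_image("side")
print(proj(d,[[.5335,.283,.042],[.5335,.283,.003],[.5335,.283,.082]]))
p=np.array(get_state()["ee_pos"])
o,v=ray(d,(353.5,293.5)); t=(p[0:2]-o[:2])@v[:2]/(v[:2]@v[:2]); print(o+v*t, "k",p[2]-(o+v*t)[2])
im=d["image"]
G=im.astype(int).sum(2)//3
print(G[280:320:2,340:372])
E
```

```text
[[350.41325156 344.18956335]
 [349.23551538 359.0221661 ]
 [351.70050923 327.92247546]]
[0.5348308  0.28474994 0.16020017] k 0.07726792367802846
[[  7  12  10  15   4  16  18   6  16  11  13  16  10   9  18  15  16   2
   20  16   7  37  48   5  15  11  21  53  95 150 148 150]
 [150 144 142 137 107  50  20  14   3   7   5  10   7  18   4  20   9  16
   48  63  62  55  46   9  10   8  34  55  95 136 144 151]
 [152 157 158 163 161 159  49  14   6   3   5  11  12  14   1  16  13  11
   51  64  62  58  42  18  14  14  38  48  75  76  79 110]
 [151 154 157 161 160 146  40  18   5  17  14   8  15  12   5  16  13  12
   62  62  65  56  23  20  14   6  41  36  71  73  75  73]
 [150 158 164 162 163 139  43  22  17  18   6  19  11  12  16  18  13  17
   64  63  63  56  27   6   9  16  72  75  76  75  73  70]
 [155 159 162 161 162 138  36  11  15  15   7  16  15  17  13  10  14  22
   62  66  60  57  43  73  77  82  89  81  78  72  78  77]
 [154 160 161 164 160 161  79  17   7  10  16  16  18  10  13  16  16  35
   64  68  60  50  63  85  88  89  90  84  81  80  74  70]
 [157 158 164 162 160 15
[... 1005 characters left out ...]
3  82  76 120 144 154 147 144 144]
 [161 159 120  73  75  76  81  80  85  88  90  97 102 101 102 106  99 101
   98 102  94  89  87  84  79  76 131 163 161 159 154 155]
 [157 159 117  72  74  77  80  82  85  86  85  88  85  88  89  85  89  90
   91  90  86  85  84  81  77  79 163 164 163 159 155 154]
 [160 161 135  75  78  77  78  82  84  86  87  89  90  89  90  91  90  88
   89  85  84  88  86  80  78  93 161 163 165 161 154 158]
 [159 160 162 109  79  77  81  81  83  86  89  90  92  90  88  91  89  88
   87  84  86  86  84  79  77 131 160 163 165 164 161 156]
 [159 162 164 163  86  79  83  82  84  88  88  87  86  89  87  88  89  88
   90  88  86  81  84  72  88 111 114 112 102  99  96  97]]
```

The float hangs straight: its body top is at row ~302 in the side view, against 300 predicted. Now to the valve at this height.

move_arm --claw '[0.006,0.006,0.006,0.006,0.006,0.006,0.006,0.006,0.006,0.006,0.006,0.006,0.006]' --slide '[[-0.004,0,-0.003],[-0.014,0,-0.011],[-0.034,0,-0.027],[-0.06,0,-0.047],[-0.087,0,-0.068],[-0.114,0,-0.09],[-0.14,0,-0.11],[-0.162,0,-0.127],[-0.178,0,-0.14],[-0.1865,0,-0.1465],[-0.1885,0,-0.148],[-0.1885,0,-0.148],[-0.1885,0,-0.148]]' --angular '[[0,0,0],[0,0,0],[0,0,0],[0,0,0],[0,0,0],[0,0,0],[0,0,0],[0,0,0],[0,0,0],[0,0,0],[0,0,0],[0,0,0],[0,0,0]]'

```text
clock: 9.18
ee_pos: [0.5788, 0.0507, 0.2389]
ee_rot: [[0.452, -0.0, -0.892], [0.892, 0.0, 0.452], [0.0, -1.0, 0.0]]
contact_force: [-0.2, 0.2, -0.9]
width: 0.0098
```

```bash
python3 - <<'E'
from h import *
go(0.5793,0.050,0.239)
d=get_image("side");c=d["image"][150:300,245:415]
cv2.imwrite("pics/side6.png",cv2.convertScaleAbs(cv2.resize(c,(680,600),interpolation=cv2.INTER_NEAREST),alpha=1.5)[:,:,::-1])
p=np.array(get_state()["ee_pos"]);print([ (k,proj(d,[p[0],p[1],p[2]-k])) for k in (.092,.131)],proj(d,[.5793,.05,.075]))
w=get_image("wrist");cv2.imwrite("pics/wrist6.png",w["image"][:,:,::-1])
print(proj(w,[.5793,.05,.075]),[ (k,proj(w,[p[0],p[1],p[2]-k])) for k in (.092,.131)])
E
```

```text
at [0.5788 0.0507 0.2389] slide mm [-0.4 -0.1 -0.8] F [-0.2  0.2 -0.9] w 0.0098 t 9.175
tool y [-2.e-04  2.e-04 -1.e+00]
[(0.092, array([[329.8038096 , 196.45383827]])), (0.131, array([[329.34516949, 213.80417833]]))] [[328.74065742 227.46804353]]
[[316.18635769 248.24880708]] [(0.092, array([[316.54116291, 290.80861849]])), (0.131, array([[316.66314157, 263.83448593]]))]
```

View pics/side6.png

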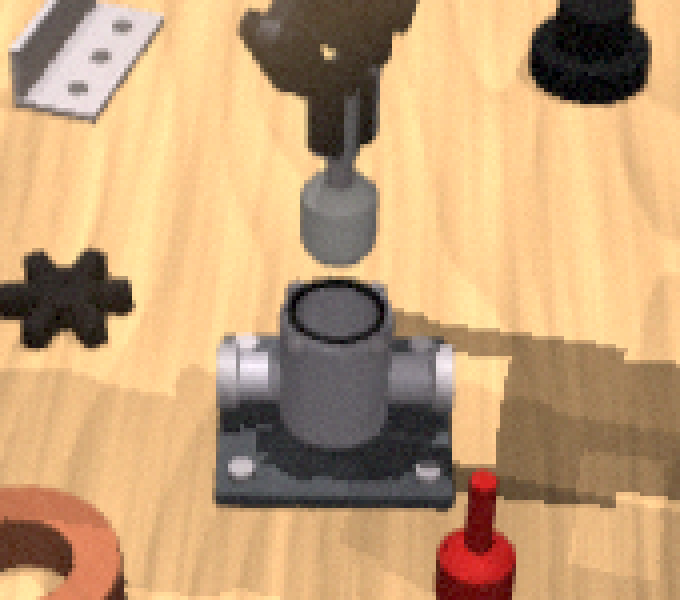

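View pics/wrist6.png

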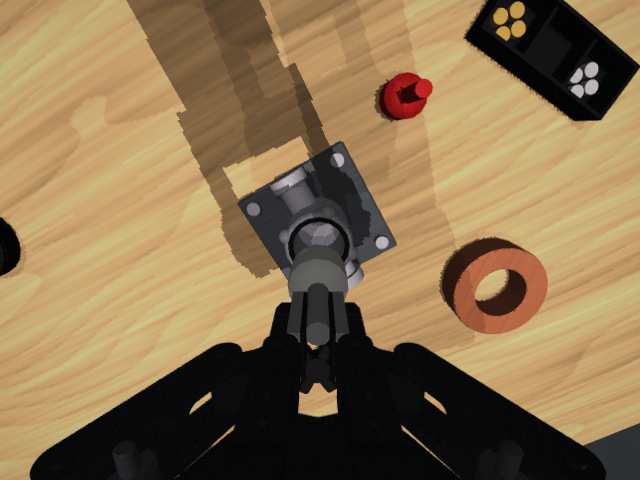

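The side view shows the float's body centred at column 329.5, over the rim at column 329. In the wrist view the body is at column 318 and the rim at 318.5. I'll check the rows along the camera's view direction in a crop of the wrist image.

```bash
python3 - <<'E'
from h import *
w=get_image("wrist");im=w["image"]
c=cv2.resize(im[200:300,270:370],(600,600),interpolation=cv2.INTER_NEAREST)
cv2.imwrite("pics/rim6.png",cv2.convertScaleAbs(c,alpha=2.5)[:,:,::-1])
G=im.astype(int).sum(2)//3
print("col318 rows205-260",G[205:262,317:320].mean(1).astype(int))
a=np.linspace(0,2*np.pi,361)
for r in (.0195,.023,.0265):
    z=.075 if r<.026 else .071
    q=proj(w,np.c_[.5793+r*np.cos(a),.05+r*np.sin(a),z+0*a]);print(r,q.min(0),q.max(0))
p=np.array(get_state()["ee_pos"])
q=proj(w,np.c_[p[0]+.017*np.cos(a),p[1]+.017*np.sin(a),p[2]-.092+0*a]);print("body top",q.min(0),q.max(0))
q=proj(w,np.c_[p[0]+.006*np.cos(a),p[1]+.006*np.sin(a),p[2]-.052+0*a]);print("stem top",q.min(0),q.max(0))
E
```

```text
col318 rows205-260 [ 54  53  53  52  53  52  56  61  67  73  78  74  37   7   7   6  25  64
  77  83  98 104 117 130 132 132 132 131 130 129 122 113 104 101 103 103
 104 105 105  88  67  64  64  64  65  65  65  66  65  65  65  65  65  65
  82  92  93]
0.0195 [290.02167562 222.75361489] [342.50544604 272.35750715]
0.023 [285.31063869 218.05781808] [347.21633955 276.57374181]
0.0265 [281.15142677 212.06698893] [351.40477113 278.59631716]
body top [284.79870207 261.52375055] [347.97141765 318.61021195]
stem top [302.04634651 320.84980807] [330.26124698 345.10887504]
```

View pics/rim6.png

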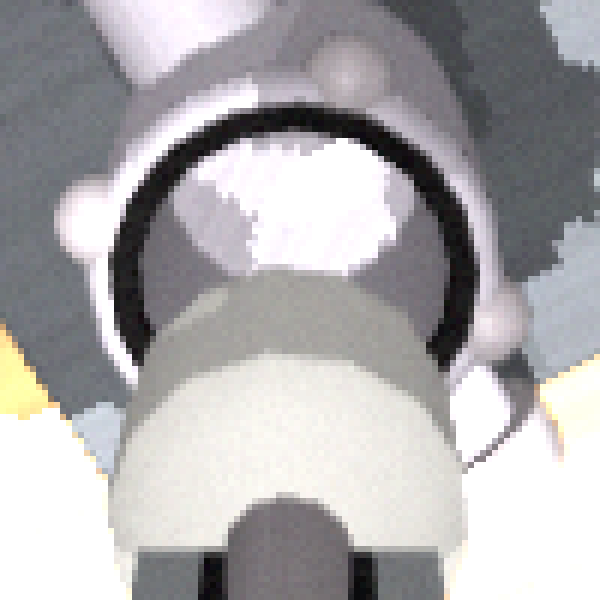

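Relative to the float, the rim is off by less than 1 mm by every cue, so I descend straight down, checking force partway.

move_arm --claw '[0.006,0.006,0.006,0.006,0.006,0.006,0.006,0.006,0.006]' --slide '[[0,0.005,0],[0,0.013,0],[0,0.021,0],[0,0.027,0],[0,0.032,0],[0,0.037,0],[0,0.042,0],[0,0.045,0],[0,0.045,0]]' --angular '[[0,0,0],[0,0,0],[0,0,0],[0,0,0],[0,0,0],[0,0,0],[0,0,0],[0,0,0],[0,0,0]]'

```text
clock: 10.45
ee_pos: [0.5788, 0.0501, 0.1937]
ee_rot: [[0.453, -0.0, -0.892], [0.892, 0.0, 0.453], [-0.0, -1.0, 0.0]]
contact_force: [0.4, 0.2, -1.1]
width: 0.0099
```

```bash
python3 - <<'E'
from h import *
go(0.5788,0.0507,0.1512)
d=get_image("side");c=d["image"][180:260,285:375]
cv2.imwrite("pics/side7.png",cv2.convertScaleAbs(cv2.resize(c,(675,600),interpolation=cv2.INTER_NEAREST),alpha=2)[:,:,::-1])
w=get_image("wrist");c=w["image"][220:340,260:380];cv2.imwrite("pics/wrist7.png",cv2.convertScaleAbs(cv2.resize(c,(600,600),interpolation=cv2.INTER_NEAREST),alpha=2.5)[:,:,::-1])
E
```

```text
at [0.5788 0.0501 0.1937] slide mm [ 0.6 42.5  0.3] F [ 0.4  0.2 -1.1] w 0.0099 t 10.45
tool y [-5.e-04  1.e-04 -1.e+00]
```

View pics/side7.png

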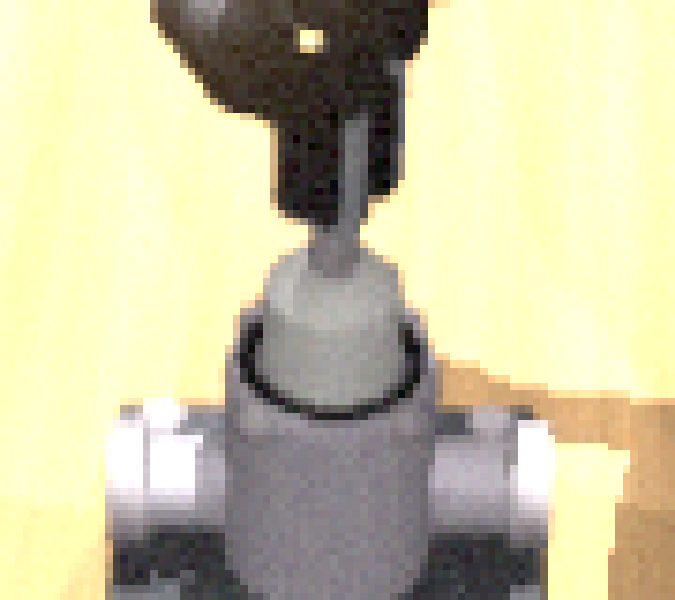

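View pics/wrist7.png

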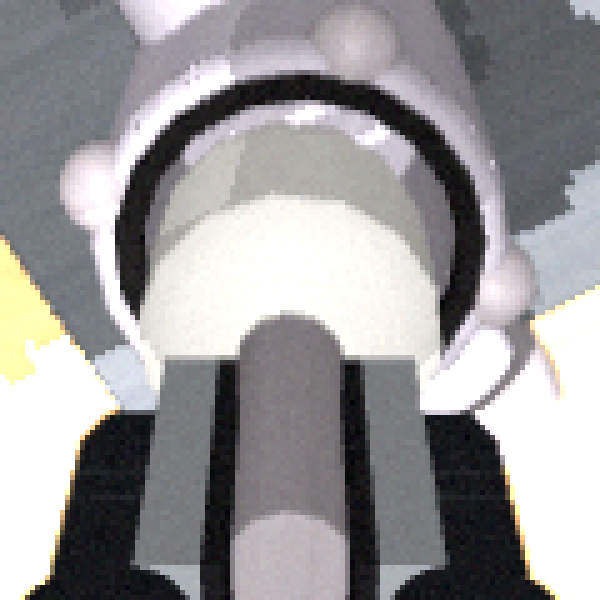

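The side and wrist views both show the body inside the ring with a gap all round, and there is no contact force. I continue, slowing for the last few millimetres.

move_arm --claw '[0.006,0.006,0.006,0.006,0.006,0.006,0.006,0.006,0.006,0.006]' --slide '[[0.0007,0.004,0.0003],[0.0007,0.009,0.0003],[0.0007,0.015,0.0003],[0.0007,0.021,0.0003],[0.0007,0.027,0.0003],[0.0007,0.032,0.0003],[0.0007,0.036,0.0003],[0.0007,0.038,0.0003],[0.0007,0.039,0.0003],[0.0007,0.039,0.0003]]' --angular '[[0,0,0],[0,0,0],[0,0,0],[0,0,0],[0,0,0],[0,0,0],[0,0,0],[0,0,0],[0,0,0],[0,0,0]]'

```text
clock: 11.8
ee_pos: [0.5791, 0.0508, 0.1551]
ee_rot: [[0.453, 0.0, -0.892], [0.892, -0.0, 0.453], [0.0, -1.0, -0.0]]
contact_force: [-0.5, -0.1, -0.2]
width: 0.0095
```

move_arm --claw '[0.006,0.006,0.006,0.006]' --slide '[[0,0.0005,0],[0,0.001,0],[0,0.0015,0],[0,0.002,0]]' --angular '[[0,0,0],[0,0,0],[0,0,0],[0,0,0]]'

```text
clock: 12.3
ee_pos: [0.579, 0.0508, 0.1529]
ee_rot: [[0.453, 0.0, -0.892], [0.892, -0.0, 0.453], [-0.0, -1.0, -0.0]]
contact_force: [0.3, 0.1, -0.7]
width: 0.0098
```

move_arm --claw '[0.006,0.006,0.006,0.006]' --slide '[[0,0.0005,0],[0,0.001,0],[0,0.0015,0],[0,0.0015,0]]' --angular '[[0,0,0],[0,0,0],[0,0,0],[0,0,0]]'

```text
clock: 12.8
ee_pos: [0.579, 0.0508, 0.1514]
ee_rot: [[0.453, -0.0, -0.892], [0.892, 0.0, 0.453], [0.0, -1.0, 0.0]]
contact_force: [-0.4, 0.5, -1.1]
width: 0.0101
```

move_arm --claw '[0.006,0.006,0.006]' --slide '[[0,0.0005,0],[0,0.001,0],[0,0.001,0]]' --angular '[[0,0,0],[0,0,0],[0,0,0]]'

```text
clock: 13.18
ee_pos: [0.5794, 0.0507, 0.1512]
ee_rot: [[0.453, 0.001, -0.892], [0.892, -0.0, 0.453], [0.0, -1.0, -0.001]]
contact_force: [-0.7, -0.3, 5.0]
width: 0.0101
```

Contact force is 5 N at TCP z 0.1512, exactly the predicted floor height. I ease off, check, and release.

move_arm --claw '[0.006,0.006,0.012,0.018,0.024,0.03,0.03]' --slide '[[0,-0.0005,0],[0,-0.0007,0],[0,-0.0007,0],[0,-0.0007,0],[0,-0.0007,0],[0,-0.0007,0],[0,-0.0007,0]]' --angular '[[0,0,0],[0,0,0],[0,0,0],[0,0,0],[0,0,0],[0,0,0],[0,0,0]]'

```text
clock: 14.05
ee_pos: [0.579, 0.0508, 0.1511]
ee_rot: [[0.453, -0.0, -0.892], [0.892, -0.0, 0.453], [-0.0, -1.0, 0.0]]
contact_force: [-0.3, 1.0, 0.1]
width: 0.0303
```

move_arm --claw '[0.03,0.03,0.04,0.06,0.07,0.07,0.07]' --slide '[[0,-0.005,0],[0,-0.02,0],[0,-0.045,0],[0,-0.07,0],[0,-0.09,0],[0,-0.1,0],[0,-0.1,0]]' --angular '[[0,0,0],[0,0,0],[0,0,0],[0,0,0],[0,0,0],[0,0,0],[0,0,0]]'

```text
clock: 14.92
ee_pos: [0.5792, 0.0508, 0.2519]
ee_rot: [[0.453, 0.001, -0.892], [0.892, -0.0, 0.453], [0.0, -1.0, -0.001]]
contact_force: [-0.8, 0.1, -0.4]
width: 0.0698
```

```bash
python3 - <<'E'
from h import *
go(0.4457,-0.2574,0.25)
d=get_image("side");c=d["image"][180:260,285:375]
cv2.imwrite("pics/side8.png",cv2.convertScaleAbs(cv2.resize(c,(675,600),interpolation=cv2.INTER_NEAREST),alpha=2)[:,:,::-1])
print("stem top",proj(d,[.5793,.05,.099]))
w=get_image("wrist");cv2.imwrite("pics/wrist8.png",w["image"][:,:,::-1])
print("stem top w",proj(w,[[.5793,.05,.099],[.5793,.05,.075]]))
E
```

```text
at [0.5792 0.0508 0.2519] slide mm [-335.2    1.8  -20.4] F [-0.8  0.1 -0.4] w 0.0698 t 14.925
tool y [ 1.2e-03 -1.0e-04 -1.0e+00]
stem top [[329.0038912  217.37989496]]
stem top w [[316.06399288 254.00292   ]
 [316.17586059 243.37268887]]
```

View pics/side8.png

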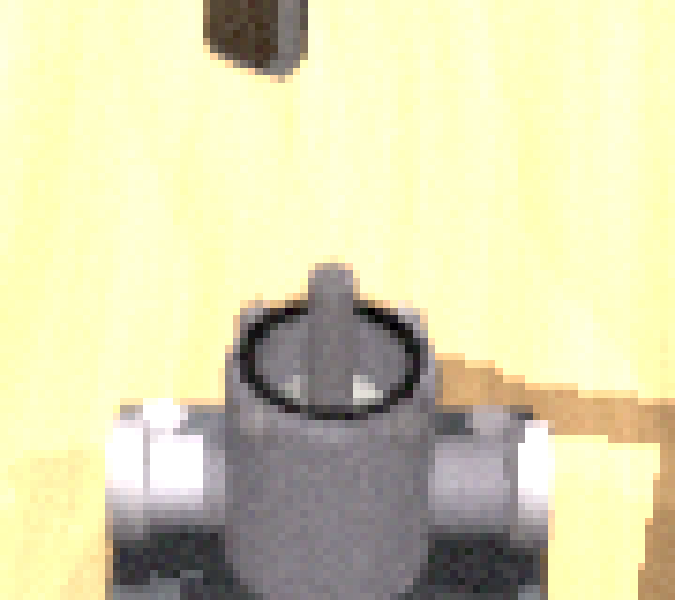

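View pics/wrist8.png

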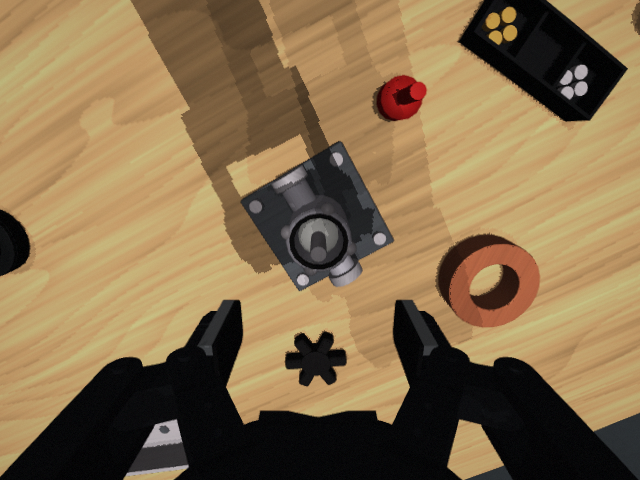

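The float stands upright on the floor: stem top at side row ~217, against 217.4 predicted. The seal is at about (318,241) in the wrist view. I'll measure the seal from here, as an uncovered reference for the cap.

```bash
python3 - <<'E'
from h import *
w=get_image("wrist");G=w["image"].astype(int).sum(2)/3
m=np.zeros_like(G,bool);m[208:274,284:352]=(G<32)[208:274,284:352]
n,l,st,ce=cv2.connectedComponentsWithStats(m.astype(np.uint8))
i=1+np.argmax(st[1:,4]);print(st[i],ce[i])
print(contour_circle(w,l==i,.075))
go(0.5793,0.05,.25)
E
```

```text
[290 215  58  55 734] [318.97820163 243.21117166]
(array([0.57899552, 0.05208375]), np.float64(0.02212286556894617), array([290, 215], dtype=int32), array([347, 269], dtype=int32))
at [0.5785 0.0508 0.25  ] slide mm [-0.4 -0.  -1.1] F [ 1.  -0.6 -0.3] w 0.0698 t 15.075
tool y [-2.1e-03  2.0e-04 -1.0e+00]
```

move_arm --claw '[0.07,0.07,0.07,0.07,0.07,0.07,0.07,0.07,0.07,0.07,0.07,0.07]' --slide '[[-0.008,0,0],[-0.03,0,-0.002],[-0.07,0,-0.004],[-0.115,0,-0.007],[-0.16,0,-0.01],[-0.205,0,-0.012],[-0.25,0,-0.015],[-0.29,0,-0.017],[-0.32,0,-0.019],[-0.332,0,-0.02],[-0.335,0,-0.02],[-0.335,0,-0.02]]' --angular '[[0,0,0],[0,0,0],[0,0,0],[0,0,0],[0,0,0],[0,0,0],[0,0,0],[0,0,0],[0,0,0],[0,0,0],[0,0,0],[0,0,0]]'

```text
clock: 16.58
ee_pos: [0.4454, -0.2564, 0.251]
ee_rot: [[0.452, -0.0, -0.892], [0.892, 0.0, 0.452], [0.0, -1.0, 0.0]]
contact_force: [0.3, 0.2, 0.3]
width: 0.07
```

```bash
python3 - <<'E'
from h import *
go(0.4457,-0.2574,0.15)
w=get_image("wrist");cv2.imwrite("pics/wrist9.png",w["image"][:,:,::-1])
print(proj(w,[[0.4457,-0.2574,.05],[0.4457,-0.2574,.0205],[0.4457,-0.2574,.0]]))
c=w["image"][190:320,250:390];cv2.imwrite("pics/cap9.png",cv2.convertScaleAbs(cv2.resize(c,(700,600),interpolation=cv2.INTER_NEAREST),alpha=4)[:,:,::-1])
E
```

```text
at [ 0.4454 -0.2564  0.251 ] slide mm [ -0.8 101.   -0.8] F [0.3 0.2 0.3] w 0.07 t 16.575
tool y [-2.e-04  5.e-04 -1.e+00]
[[315.79868759 234.07057241]
 [315.92022769 224.97393305]
 [315.99259545 219.56143306]]
```

View pics/wrist9.png

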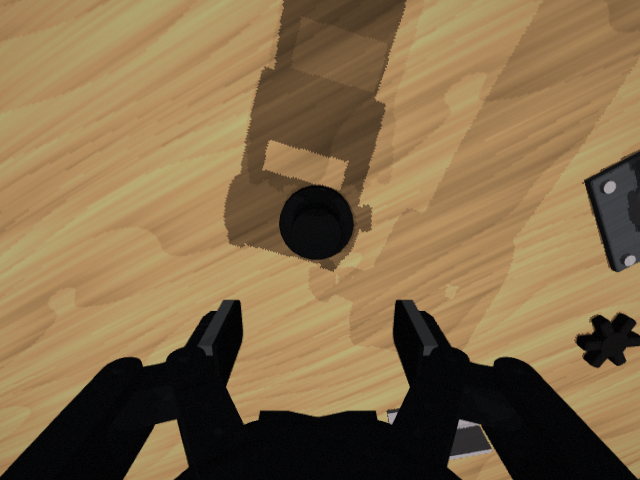

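View pics/cap9.png

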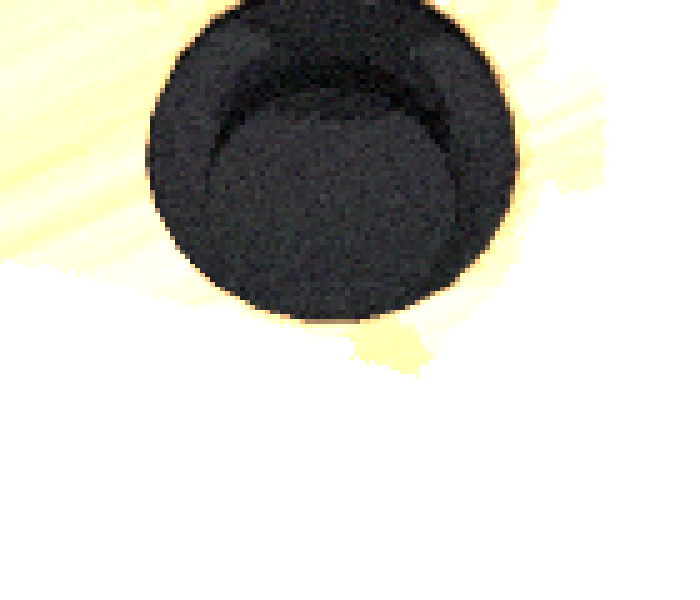

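The cap is at (316,222) in the wrist view, within 1 mm of prediction. Descending to TCP z 0.096, with the tips just above the skirt.

move_arm --claw '[0.07,0.07,0.07,0.07,0.07,0.07,0.07,0.07,0.07]' --slide '[[-0.0008,0.01,-0.0008],[-0.0008,0.04,-0.0008],[-0.0008,0.075,-0.0008],[-0.0008,0.105,-0.0008],[-0.0008,0.13,-0.0008],[-0.0008,0.147,-0.0008],[-0.0008,0.154,-0.0008],[-0.0008,0.155,-0.0008],[-0.0008,0.155,-0.0008]]' --angular '[[0,0,0],[0,0,0],[0,0,0],[0,0,0],[0,0,0],[0,0,0],[0,0,0],[0,0,0],[0,0,0]]' --newtons 60

```text
clock: 17.75
ee_pos: [0.4461, -0.2585, 0.097]
ee_rot: [[0.453, 0.001, -0.892], [0.892, -0.001, 0.453], [-0.0, -1.0, -0.002]]
contact_force: [-0.4, -0.2, 0.4]
width: 0.07
```

move_arm --claw '[0.06,0.05,0.045,0.042,0.038,0.036,0.036,0.036]' --slide '[[0,0,0],[0,0,0],[0,0,0],[0,0,0],[0,0,0],[0,0,0],[0,0,0],[0,0,0]]' --angular '[[0,0,0],[0,0,0],[0,0,0],[0,0,0],[0,0,0],[0,0,0],[0,0,0],[0,0,0]]' --newtons 100

```text
clock: 18.75
ee_pos: [0.4458, -0.2582, 0.0971]
ee_rot: [[0.453, -0.0, -0.892], [0.892, 0.0, 0.453], [0.0, -1.0, 0.0]]
contact_force: [-2.5, 2.3, 7.7]
width: 0.0417
```

```bash
python3 - <<'E'
from h import *
go(0.4457,-0.2574,0.096)
w=get_image("wrist");c=w["image"][200:420,180:450];cv2.imwrite("pics/cap10.png",cv2.convertScaleAbs(cv2.resize(c,(733,597),interpolation=cv2.INTER_NEAREST),alpha=3)[:,:,::-1])
d=get_image("side");c=d["image"][110:200,340:440];cv2.imwrite("pics/side10.png",cv2.convertScaleAbs(cv2.resize(c,(660,594),interpolation=cv2.INTER_NEAREST),alpha=3)[:,:,::-1])
E
```

```text
at [ 0.4458 -0.2582  0.0971] slide mm [0.7 1.1 0.4] F [-2.5  2.3  7.7] w 0.0417 t 18.75
tool y [-0.  0. -1.]
```

View pics/cap10.png

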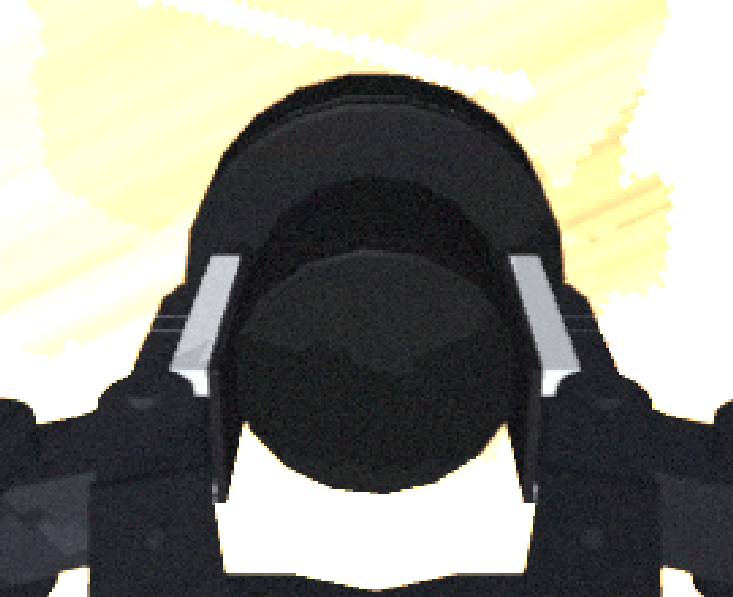

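View pics/side10.png

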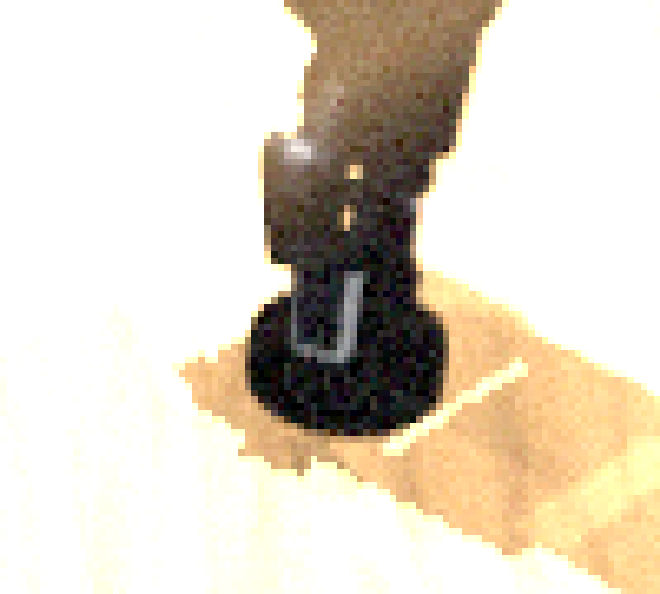

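move_arm --claw '[0.036,0.036,0.036,0.036,0.036,0.036,0.036,0.036,0.036]' --slide '[[0,-0.003,0],[0,-0.012,0],[0,-0.035,0],[0,-0.065,0],[0,-0.095,0],[0,-0.125,0],[0,-0.14,0],[0,-0.145,0],[0,-0.145,0]]' --angular '[[0,0,0],[0,0,0],[0,0,0],[0,0,0],[0,0,0],[0,0,0],[0,0,0],[0,0,0],[0,0,0]]'

```text
clock: 19.98
ee_pos: [0.4453, -0.2578, 0.2404]
ee_rot: [[0.453, -0.001, -0.892], [0.892, 0.001, 0.453], [0.0, -1.0, 0.001]]
contact_force: [0.1, -0.0, -1.8]
width: 0.0414
```

```bash
python3 - <<'E'
from h import *
go(0.5791,0.0507,0.242)
p=np.array(get_state()["ee_pos"])
w=get_image("wrist");c=w["image"][200:420,180:450];cv2.imwrite("pics/cap11.png",cv2.convertScaleAbs(cv2.resize(c,(733,597),interpolation=cv2.INTER_NEAREST),alpha=3)[:,:,::-1])
a=np.linspace(0,2*np.pi,361)
for r,h in((.022,.05),(.035,.0205),(.035,0)):
    q=proj(w,np.c_[p[0]+r*np.cos(a),p[1]+r*np.sin(a),p[2]-.0971+h+0*a]);print(r,h,q.min(0),q.max(0))
E
```

```text
at [ 0.4453 -0.2578  0.2404] slide mm [335.7  -1.4  20.3] F [ 0.1 -0.  -1.8] w 0.0414 t 19.975
tool y [-9.e-04  8.e-04 -1.e+00]
0.022 0.05 [262.81001362 291.62466217] [369.74357828 383.0295575 ]
0.035 0.0205 [245.65056324 237.36454328] [387.19037441 363.63499969]
0.035 0 [253.16802482 225.68055603] [379.83124894 340.911255  ]
```

View pics/cap11.png

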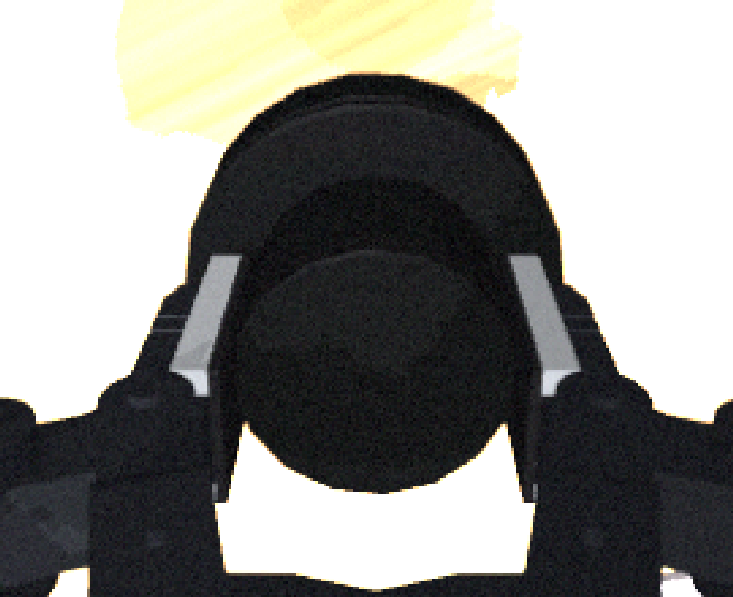

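The cap is held straight and centred: its top circle spans rows 292–381, against 292–383 predicted. Move over the valve.

move_arm --claw '[0.036,0.036,0.036,0.036,0.036,0.036,0.036,0.036,0.036,0.036,0.036,0.036,0.036,0.036]' --slide '[[0.006,0,0],[0.02,0,0.001],[0.05,0,0.003],[0.085,0,0.005],[0.12,0,0.007],[0.16,0,0.01],[0.2,0,0.012],[0.24,0,0.014],[0.275,0,0.017],[0.305,0,0.019],[0.325,0,0.02],[0.334,0,0.0203],[0.3357,0,0.0203],[0.3357,0,0.0203]]' --angular '[[0,0,0],[0,0,0],[0,0,0],[0,0,0],[0,0,0],[0,0,0],[0,0,0],[0,0,0],[0,0,0],[0,0,0],[0,0,0],[0,0,0],[0,0,0],[0,0,0]]'

```text
clock: 21.78
ee_pos: [0.5793, 0.0499, 0.2411]
ee_rot: [[0.453, -0.0, -0.891], [0.891, -0.0, 0.453], [-0.0, -1.0, 0.0]]
contact_force: [-0.2, -0.1, -1.3]
width: 0.0413
```

```bash
python3 - <<'E'
from h import *
go(0.5791,0.0507,0.1556)
d=get_image("side");c=d["image"][150:270,265:400];cv2.imwrite("pics/side12.png",cv2.convertScaleAbs(cv2.resize(c,(675,600),interpolation=cv2.INTER_NEAREST),alpha=2)[:,:,::-1])
p=np.array(get_state()["ee_pos"]);print("side axis",proj(d,[p[0],p[1],p[2]-.0971]),proj(d,[.5791,.0507,.075]))
E
```

```text
at [0.5793 0.0499 0.2411] slide mm [ 0.6 85.5  0.5] F [-0.2 -0.1 -1.3] w 0.0413 t 21.775
tool y [-2.e-04 -2.e-04 -1.e+00]
side axis [[329.54809647 197.45219552]] [[328.83084633 227.72430112]]
```

View pics/side12.png

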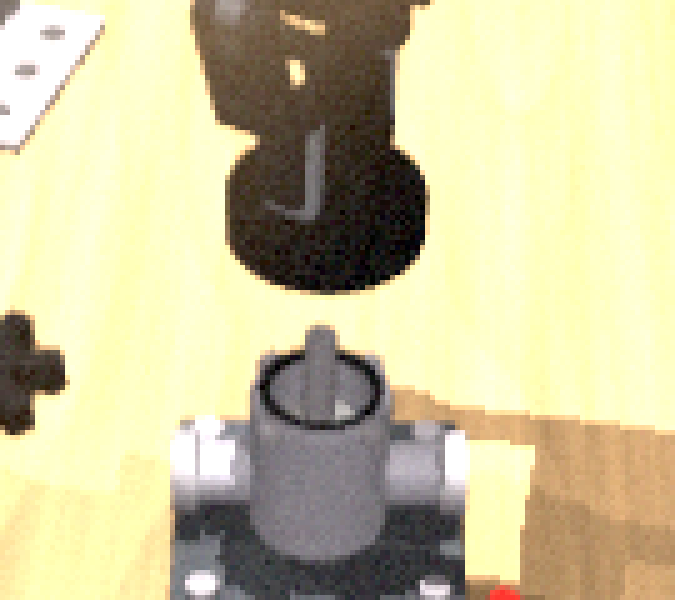

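The side view shows the cap centred at column 330.1 and the rim at 328.8. The axes alone predict a difference of 0.7 px, so the offset is under 1 mm. I lower to just above the neck with a small correction and look again.

move_arm --claw '[0.036,0.036,0.036,0.036,0.036,0.036,0.036,0.036,0.036]' --slide '[[0.0006,0.005,0],[0.0006,0.017,0],[0.0006,0.032,0],[0.0006,0.045,0],[0.0006,0.055,0],[0.0006,0.061,0],[0.0006,0.064,0],[0.0006,0.065,0],[0.0006,0.065,0]]' --angular '[[0,0,0],[0,0,0],[0,0,0],[0,0,0],[0,0,0],[0,0,0],[0,0,0],[0,0,0],[0,0,0]]'

```text
clock: 22.95
ee_pos: [0.5799, 0.051, 0.1765]
ee_rot: [[0.453, 0.001, -0.892], [0.892, -0.0, 0.453], [0.0, -1.0, -0.001]]
contact_force: [0.3, -0.6, -1.3]
width: 0.0415
```

```bash
python3 - <<'E'
from h import *
go(0.5791,0.0507,0.1556)
d=get_image("side");c=d["image"][180:270,280:380];cv2.imwrite("pics/side13.png",cv2.convertScaleAbs(cv2.resize(c,(660,594),interpolation=cv2.INTER_NEAREST),alpha=2.5)[:,:,::-1])
w=get_image("wrist");c=w["image"][150:350,200:430];cv2.imwrite("pics/wrist13.png",cv2.convertScaleAbs(cv2.resize(c,(690,600),interpolation=cv2.INTER_NEAREST),alpha=2.5)[:,:,::-1])
E
```

```text
at [0.5799 0.051  0.1765] slide mm [-0.6 20.9  0.6] F [ 0.3 -0.6 -1.3] w 0.0415 t 22.95
tool y [ 7.e-04 -1.e-04 -1.e+00]
```

View pics/side13.png

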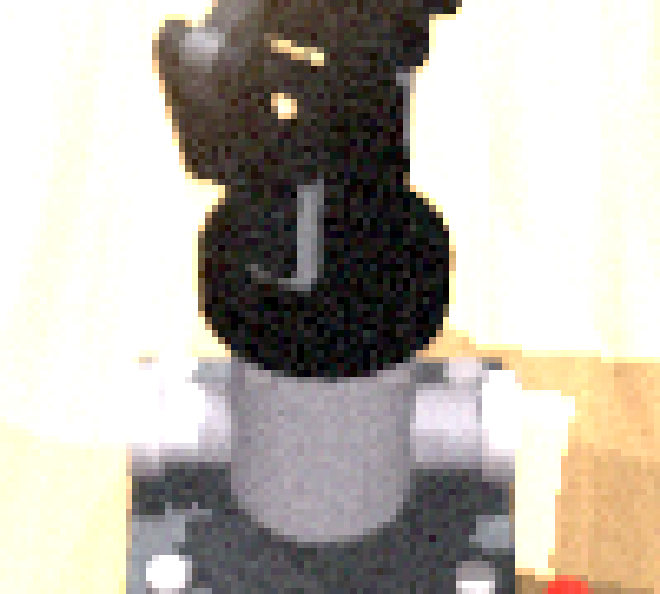

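View pics/wrist13.png

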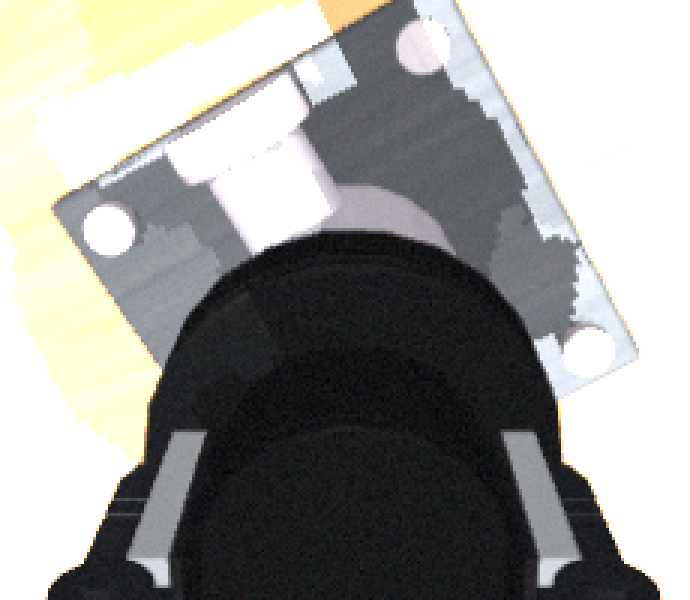

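The cap and neck are aligned to within about 0.5 mm in the side view (cap at columns 200–450, neck at 232–413 in the crop), with no contact force. I press down in small steps.

move_arm --claw '[0.036,0.036,0.036,0.036,0.036,0.036,0.036,0.036]' --slide '[[0,0.001,0],[0,0.002,0],[0,0.003,0],[0,0.004,0],[0,0.005,0],[0,0.006,0],[0,0.007,0],[0,0.007,0]]' --angular '[[0,0,0],[0,0,0],[0,0,0],[0,0,0],[0,0,0],[0,0,0],[0,0,0],[0,0,0]]'

```text
clock: 24.05
ee_pos: [0.5799, 0.051, 0.1697]
ee_rot: [[0.453, 0.0, -0.892], [0.892, 0.0, 0.453], [0.0, -1.0, -0.0]]
contact_force: [-0.8, -0.2, 2.6]
width: 0.0415
```

move_arm --claw '[0.036,0.036,0.036,0.036]' --slide '[[0,0.001,0],[0,0.002,0],[0,0.003,0],[0,0.003,0]]' --angular '[[0,0,0],[0,0,0],[0,0,0],[0,0,0]]'

```text
clock: 24.55
ee_pos: [0.5809, 0.0509, 0.1684]
ee_rot: [[0.452, 0.003, -0.892], [0.892, -0.0, 0.452], [0.001, -1.0, -0.003]]
contact_force: [-2.2, -0.2, 10.9]
width: 0.0416
```

move_arm --claw '[0.036,0.036,0.036,0.036]' --slide '[[0,0.001,0],[0,0.002,0],[0,0.003,0],[0,0.003,0]]' --angular '[[0,0,0],[0,0,0],[0,0,0],[0,0,0]]'

```text
clock: 25.05
ee_pos: [0.5801, 0.0511, 0.1639]
ee_rot: [[0.453, 0.001, -0.892], [0.892, -0.0, 0.453], [0.001, -1.0, -0.001]]
contact_force: [-1.0, 1.3, 2.7]
width: 0.0413
```

```bash
python3 - <<'E'
from h import *
go(0.5793,0.0507,0.1556)
s=get_state();print(np.round(s["wrist_torque"],2))
E
```

```text
at [0.5801 0.0511 0.1639] slide mm [-0.7  8.3  0.6] F [-1.   1.3  2.7] w 0.0413 t 25.05
tool y [ 0.0014 -0.     -1.    ]
[0.11 0.15 0.02]
```

The push dropped from 11 N to 2.7 N with the shoulder about 8 mm above the rim, so the cap has clicked past the balls. I keep going down gently.

move_arm --claw '[0.036,0.036,0.036,0.036,0.036,0.036,0.036,0.036]' --slide '[[0,0.001,0],[0,0.002,0],[0,0.003,0],[0,0.004,0],[0,0.005,0],[0,0.006,0],[0,0.0065,0],[0,0.0065,0]]' --angular '[[0,0,0],[0,0,0],[0,0,0],[0,0,0],[0,0,0],[0,0,0],[0,0,0],[0,0,0]]'

```text
clock: 26.05
ee_pos: [0.5799, 0.0509, 0.157]
ee_rot: [[0.453, 0.0, -0.892], [0.892, -0.0, 0.453], [0.0, -1.0, -0.001]]
contact_force: [0.2, 0.3, -2.1]
width: 0.0413
```

move_arm --claw '[0.036,0.036,0.036,0.036]' --slide '[[0,0.0005,0],[0,0.001,0],[0,0.0015,0],[0,0.0015,0]]' --angular '[[0,0,0],[0,0,0],[0,0,0],[0,0,0]]'

```text
clock: 26.55
ee_pos: [0.5799, 0.0509, 0.1556]
ee_rot: [[0.453, 0.001, -0.892], [0.892, -0.0, 0.453], [0.0, -1.0, -0.001]]
contact_force: [-0.8, -0.1, 2.4]
width: 0.0415
```

Landed at exactly the predicted home height, 0.1556. Now I build up the push.

move_arm --claw '[0.036,0.036,0.036]' --slide '[[0,0.0005,0],[0,0.001,0],[0,0.001,0]]' --angular '[[0,0,0],[0,0,0],[0,0,0]]'

```text
clock: 26.92
ee_pos: [0.58, 0.0509, 0.1556]
ee_rot: [[0.453, 0.0, -0.892], [0.892, -0.0, 0.453], [-0.0, -1.0, -0.0]]
contact_force: [-4.9, -0.5, 8.8]
width: 0.0411
```

move_arm --claw '[0.036,0.036,0.036,0.036]' --slide '[[0,0.0001,0.0003],[0,0.0001,0.0005],[0,0.0001,0.0005],[0,0.0001,0.0005]]' --angular '[[0,0,0],[0,0,0],[0,0,0],[0,0,0]]'

```text
clock: 27.42
ee_pos: [0.5799, 0.051, 0.1556]
ee_rot: [[0.453, 0.001, -0.892], [0.892, -0.001, 0.453], [0.0, -1.0, -0.002]]
contact_force: [-3.3, -1.0, 7.2]
width: 0.0417
```

```bash
python3 - <<'E'
from h import *
for i in range(3):
    d=get_image("side"); s=get_state();print(np.round(s["contact_force"],1),s["clock"],np.round(s["wrist_torque"],2),np.round(s["ee_pos"],4))
c=d["image"][180:280,270:385];cv2.imwrite("pics/side14.png",cv2.convertScaleAbs(cv2.resize(c,(690,600),interpolation=cv2.INTER_NEAREST),alpha=2.5)[:,:,::-1])
w=get_image("top");cv2.imwrite("pics/top14.png",w["image"][:,:,::-1])
E
```

```text
[-3.3 -0.9  7.3] 27.475 [-0.14  0.54  0.01] [0.5799 0.051  0.1556]
[-3.8 -0.7  8.7] 27.525 [-0.13  0.51  0.05] [0.5799 0.051  0.1556]
[-3.4 -1.3  8.1] 27.575 [-0.15  0.52  0.01] [0.5799 0.051  0.1556]
```

View pics/side14.png

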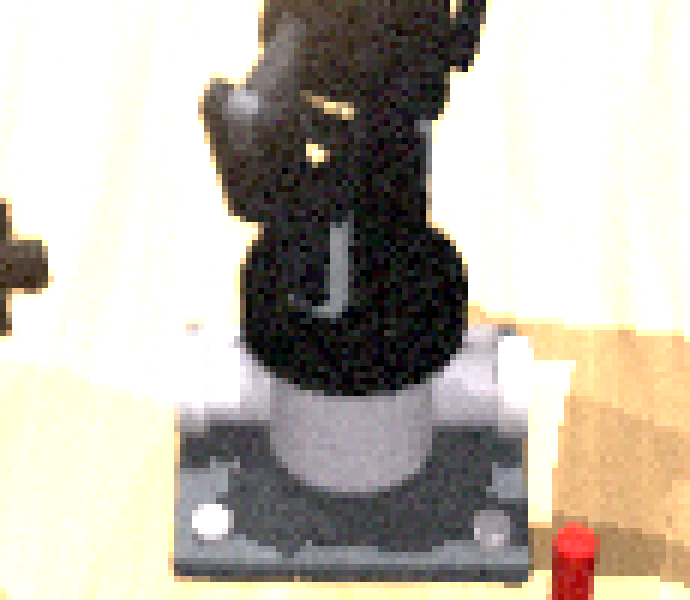

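View pics/top14.png

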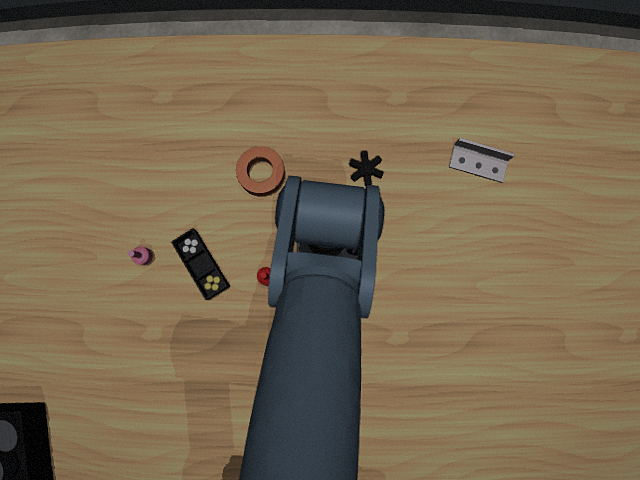

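The side view shows the cap seated level on the neck, and the top view shows the bystanders unmoved. The push reads 8 N, so I raise it slightly and let it settle.

move_arm --claw '[0.036,0.036,0.036,0.036,0.036,0.036]' --slide '[[0,0.0003,0.0002],[0,0.0003,0.0002],[0,0.0003,0.0002],[0,0.0003,0.0002],[0,0.0003,0.0002],[0,0.0003,0.0002]]' --angular '[[0,0,0],[0,0,0],[0,0,0],[0,0,0],[0,0,0],[0,0,0]]'

```text
clock: 28.38
ee_pos: [0.5799, 0.051, 0.1556]
ee_rot: [[0.453, 0.002, -0.892], [0.892, -0.001, 0.453], [0.0, -1.0, -0.002]]
contact_force: [-3.9, -1.3, 9.3]
width: 0.0417
```

```bash
python3 - <<'E'
from h import *
for i in range(8):
    d=get_image("side"); s=get_state();print(np.round(s["contact_force"],1),np.round(s["ee_pos"],4),round(s["width"],4))
a=np.linspace(0,2*np.pi,361);p=[.5793,.0507]
for z in(.0585,.0635,.0685): print(z,"expected lowest cap row",proj(d,np.c_[p[0]+.035*np.cos(a),p[1]+.035*np.sin(a),z+0*a])[:,1].max())
print(d["image"].astype(int).sum(2)[236:256,326:333].mean(1).astype(int)//3)
E
```

```text
[-4.1 -1.   8.6] [0.5799 0.051  0.1556] 0.0411
[-3.9 -1.7  8.9] [0.5799 0.051  0.1556] 0.0416
[-3.3 -1.3  8.7] [0.5799 0.051  0.1556] 0.0415
[-4.2 -1.3  8. ] [0.5799 0.051  0.1556] 0.0415
[-4.7 -1.1  9.8] [0.5799 0.051  0.1556] 0.0416
[-4.4 -1.5  9.2] [0.5799 0.051  0.1556] 0.0413
[-3.8 -1.1  8.7] [0.5799 0.051  0.1556] 0.0417
[-3.8 -2.1  8.9] [0.5799 0.051  0.1556] 0.0413
0.0585 expected lowest cap row 247.44418459459885
0.0635 expected lowest cap row 245.4057004089422
0.0685 expected lowest cap row 243.3527867393148
[ 6  9  9  6  6  7  6  9  9 13 57 67 69 68 70 68 68 69 68 67]
```

```bash
python3 - <<'E'
from h import *
d=get_image("side");a=np.linspace(0,2*np.pi,361)
q=proj(d,np.c_[.4457+.035*np.cos(a),-.2574+.035*np.sin(a),0*a]);print("bench cap lowest row expected",q[:,1].max(),"seen 175 last dark")
im=cv2.imread("pics/side0.png").astype(int).sum(2)//3
print(im[170:180,390:397].mean(1).astype(int))
s=get_state();print(np.round(s["contact_force"],1))
E
```

```text
bench cap lowest row expected 177.36706880588565 seen 175 last dark
[  6   4   5   6   7  14  93 122 123 124]
[-3.5 -2.   9.3]
```

On the bench the same edge also sat 1.9 px above prediction, so this 1.7 px offset is camera bias and the cap is at home height. The push reads 9 N, plus about 0.9 N of cap weight, so about 10 N on the seal. Handing in.

```bash
python3 - <<'E'
from cell import *
print(sign_off()); s=get_state(); print(s["contact_force"],s["clock"])
E
```

```text
the job is handed in; nothing more can be done
None
the job is handed in; nothing more can be done
```

The float valve is assembled and handed in at about 29 s, with the gripper still holding the cap and pressing down.

- **Float:** I took it by the stem and lowered it slowly. It touched the bore floor at the predicted height (tool at z 0.1512 m) with about 5 N, and I eased off before letting go. Afterwards the stem stood upright at the expected height.
- **Cap:** The push rose to about 11 N and dropped to 2.7 N about 8 mm above the rim, which is the click. The balls then pulled the cap down slightly, and it landed at the predicted home height (tool at z 0.1556 m).
- **Final push:** The wrist reads about 9 N. With roughly 0.9 N of cap weight, that is close to 10 N on the seal.

**Checks that disagreed or went wrong:**
- **First move:** I wrote it in millimetres instead of metres, so the arm overshot through free air. Pictures showed nothing had been touched.
- **Sideways force:** About 4 N remained on the seated cap. Two small shifts did not remove it.
- **Cap edge in the side camera:** It looks 1.7 px higher than calculated. The same edge was 1.9 px high on the bench, so I put this down to camera bias.
- **Wrist camera:** It differed from the other cameras by 2–3 mm. I relied on how the parts lined up with each other.

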